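# Mark a leg tube

### The arm

A 6-joint arm with a two-finger parallel gripper is mounted at the origin on the work surface. World frame = base frame: x ahead of the robot, y to its left, z up, the work surface at z = 0. Lengths are in m, angles in rad, forces in N, time in s.
With the tool pointing down it reaches from about 0.35 to 0.85 m from the base axis. Payload 8.1 kg.
Tool frame: the origin (TCP) lies on the centre line of the jaws, within the pads' length; the fingertips stand robot.tips_ahead ahead of it and the grasp point (between the pads) lies 6 mm ahead of it (robot.tips_ahead is the distance from the TCP to the fingertips, in m); z points along the fingers, y is the line along which they close (so a half turn about z gives the same grasp; the last joint's range is limited). The gripper opens to 93 mm and grips with 3 to 60 N. Pads are 15 mm wide; open, the fingers measure 128 mm over their backs; the gripper's body (75 mm by 188 mm) begins 65 mm behind the grasp point.
Start: joints at [1.231, 0.13, 1.488, -0, 1.523, -0.085], TCP at [0.151, 0.581, 0.244] pointing down, gripper open.
Joint ranges: [-2.96, 2.96], [-0.89, 2.26], [0.02, 2.5], [-1.34, 4.48], [0, 2.73], [-2.66, 2.66]. Speed limits (rad/s): [2.39, 2.39, 2.79, 3.14, 3.14, 3.14].

### API

Orientations are given as a rotation vector (axis times angle).
In Python, from plant import robot gives the robot as it stands.
- The arm moves only by the tool apply_moves, never from a script. Its arguments are lists of equal length, an entry for each row: "delta_pos": the shift along the tool's x, y, z in cm, a list of three; "twist": the turn about the tool's z in rad. A call has 1 to 8 rows; each row shifts and turns the commanded pose from where the row before left it, along the tool's axes as they then stand; what a row does not reach is not made up. A row lasts 1/8 s, in which the tool goes at most 62.5 mm and 10.7 degrees, less where a joint would pass 70% of its speed; a pose out of reach is approached as far as the arm can. A call with a gripper value outside its range is refused whole. "gripper" is the finger opening in cm, from 0 to 9.3, set as the call begins (left out, the last holds). The fingers move at their own pace and stop on an object; "squeeze" is the grip in N (left out, the last holds). Time passes only in rows, so rows that do not move let the fingers close. It gives the time, the measured TCP pose, the force, the opening and the grip force at its end, in the units of the state.
- robot.read_state(): the state, without advancing time (a new reading comes with each control period).
- robot.read_camera(name): name is "side" or "top"; returns a dict with "frame" (384x512x3 uint8, red, green, blue), "vertical_fov" (degrees; the focal length in pixels is half the picture's height over the tangent of half this angle, whatever the lens; pixels are square), "cx", "cy" (the principal point, pixels), "R" (3x3) and "t" (3): a world point X has camera coordinates R X + t. Camera axes: x right, y down, z forward; pixel columns grow to the right and rows downward; lengths in m; the calibration is good to about 2 mm. A picture is of the moment at which its call begins. There is no depth.
- robot.close_job(): hands the job in; it is judged then, once.
The state is a dict: "t": time; "q": joint angles; "dq": joint speeds; "joint_torque": joint torques, N m; "tool_pos": TCP position; "orientation": TCP orientation; "force": force on the tool from outside, world axes, zero at the start; "wrist_torque": the same for the moment, N m; "opening": finger opening in m; "gripper_force": force on a finger pad.
Only numpy, scipy, OpenCV 4.12 (cv2) and the standard library are available. Lean on these libraries where they do the work, as an engineer would, in place of code of your own. Each camera call takes 0.05 s, during which the arm holds its last target. There are 200 camera calls.

### The job

Pick up the long slim steel tube that stands upright on the bench and lay it gently on its side in the marking fixture, resting in both V supports, roughly centred on them; do not drop it. Then start the marker: twist the black spring-return handle on the switch box clockwise (seen from above) all the way to its stop, hold it there for about half a second and let it spring back. Do not start the marker before the tube lies in the fixture, and leave the other things alone.

Things in the scene. Friction and masses are not known exactly. Their poses are not given: they have to be found in the camera images.
- tube: The work: a plain steel tube with closed ends, 34 mm in diameter, 120 mm long, about 0.22 kg, standing upright on the bench. Origin: centre of its lower end face as it stands; its z axis runs along the tube (up at the start). Its two ends are alike, either may point to the head.
- tube_mid (a point): The middle of that tube, on its axis, 60 mm from each end.
- fixture: Marking fixture, fixed: aluminium base plate 130 mm (its x) by 270 mm (its y, from -95 to +175), 12 mm thick. Origin: on the bench, midway between the V supports. The cradle runs along y: two open 90-degree steel V supports, each 12 mm thick, at y = -40 and +40 mm, 48 mm across, 60 mm high at the tips; the 68 mm between them are free down to the base plate. The -y end is open.
- head (a point): Centre of the top of the grey marking head at the fixture's +y end: 85 mm (x) by 70 mm (y), 97 mm high, from y = 102 to 172 mm in the fixture's frame. Its marking pin reaches to y = 88 mm on the cradle's axis.
- seat (a point): Where the tube's middle belongs: on the axis of a seated tube, midway between the V supports, 65 mm above the bench (axes as fixture).
- switchbox: Start switch box, fixed: grey, 100 x 100 mm, 60 mm high, with the black handle in the middle of its top. Origin: centre of its underside on the bench.
- start_grip (a point): On the axis of the handle, 92 mm above the bench, where it is gripped. The handle is an upright black bar 58 mm long, 15 mm wide, its top 104 mm above the bench, on a round black disc (48 mm across, top at 70 mm). At rest the bar lies along the x axis of switchbox; this point turns with it.
- start (a joint): Turn of the handle in rad: 0 at rest, growing clockwise seen from above, stop at 1.05 (60 degrees). A spring returns it; about 0.19 N m at the stop.
- stub: Bystander: a short thick steel tube standing upright, 52 mm in diameter, 70 mm high; origin at the centre of its underside.
- tape: Bystander: tape measure, 70 x 40 mm, 66 mm high; origin at the centre of its underside.
- disc: Bystander: grinding disc lying flat, 110 mm across, 6 mm thick; origin at the centre of its underside.
- bracket: Bystander: folded steel channel, 80 x 70 mm, 50 mm high; origin at the centre of its underside.
Things that resemble listed ones, but are neither listed nor needed, are in the scene too. Leave any brown look-alike of the tube alone. There is more than one size of the switchbox; the one meant has the size given above.

How it is judged:
By the outcome, as a careful person would: the job done as asked, in the order asked, and still so for the second after the job is handed in, with the robot touching nothing.
It also fails if it takes over 54 s, if anything falls off the work surface, if the arm or the gripper's body presses on something with over 40 N, if the wrist force passes 120 N, or if a joint passes its speed limit or range.

## Working session

There is one attempt and no reset: what is moved stays moved. The work goes in short steps, Python scripts to look and compute and a tool call to move; the robot and the scene stay as the last step left them, time stands still between calls to the robot, and variables do not carry over. Pictures are saved under pics/ and viewed, at most 10 in all, crops included, and the job is handed in when it is done.

Besides the shell and the picture viewer there is one more tool, called after "Call:" by a JSON object that holds its "name" and its "arguments", one argument or row to a line. apply_moves: Moves the arm, as the interface text tells. Its arguments: {"type":"object","properties":{"delta_pos":{"type":"array"},"twist":{"type":"array"},"gripper":{"type":"number"},"squeeze":{"type":"number"}},"required":["delta_pos","twist"]}

```bash
ls; mkdir -p pics; python3 - <<'E'
from plant import robot
import cv2,numpy as np,pickle
print(robot.tips_ahead, robot.read_state())
for n in("top","side"):
    c=robot.read_camera(n); pickle.dump(c,open(n+".pkl","wb"))
    cv2.imwrite(f"pics/{n}0.png",cv2.resize(c["frame"][:,:,::-1],(768,576),interpolation=cv2.INTER_CUBIC))
    print(n,c["vertical_fov"],c["cx"],c["cy"],c["R"],c["t"],-np.array(c["R"]).T@c["t"], [k for k in c])
E
```

```text
pics
0.025 {'t': 0.0, 'q': array([ 1.23059418e+00,  1.31134835e-01,  1.48924822e+00, -2.67937628e-05,
        1.52301753e+00, -8.53948389e-02]), 'dq': array([ 0.00052302,  0.00104347,  0.00052416, -0.00092064,  0.00159679,
        0.00101205]), 'joint_torque': array([-1.25921179e-03, -5.59842932e+01, -4.91752660e+01,  7.68038048e-02,
        3.54190345e-02, -1.34828383e-04]), 'tool_pos': array([0.15104648, 0.58014119, 0.2426202 ]), 'orientation': array([-3.99121092e-01, -3.11577669e+00,  2.78439427e-03]), 'force': array([-0.19504289, -1.4459216 , -0.35970302]), 'wrist_torque': array([0.03379768, 0.01886168, 0.05567435]), 'gripper_force': 0.0, 'opening': 0.0931249964668212}
top 43.071109528798445 260.34935912601014 190.42589846480178 [[-1.17564727e-02 -9.99929848e-01 -1.44380869e-03]
 [-9.82261029e-01  1.18189569e-02 -1.87145886e-01]
 [ 1.87149822e-01 -7.81978490e-04 -9.82331071e-01]] [0.02952381 0.6119285  1.42994441] [0.33380678 0.02340757 1.51924135] ['frame', 'vertical_fov', 'cx', 'cy', 'R', 't']
side 54.69528505694812 255.67021936479415 192.27850023129972 [[ 0.81925756 -0.57338716 -0.00665029]
 [-0.41403484 -0.58347109 -0.69866775]
 [ 0.39672686  0.57514229 -0.71541536]] [-0.460341    0.32055665  1.11207004] [ 0.06867141 -0.71651659  1.01649319] ['frame', 'vertical_fov', 'cx', 'cy', 'R', 't']
```

View pics/top0.png

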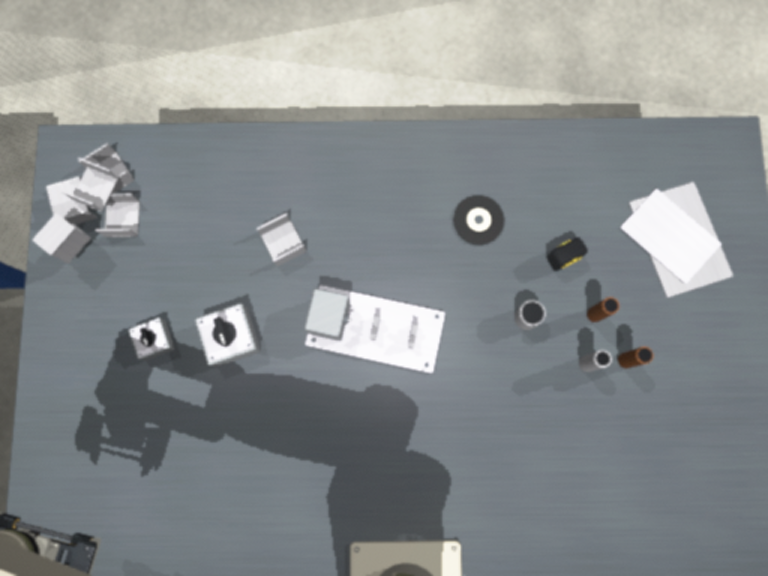

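View pics/side0.png

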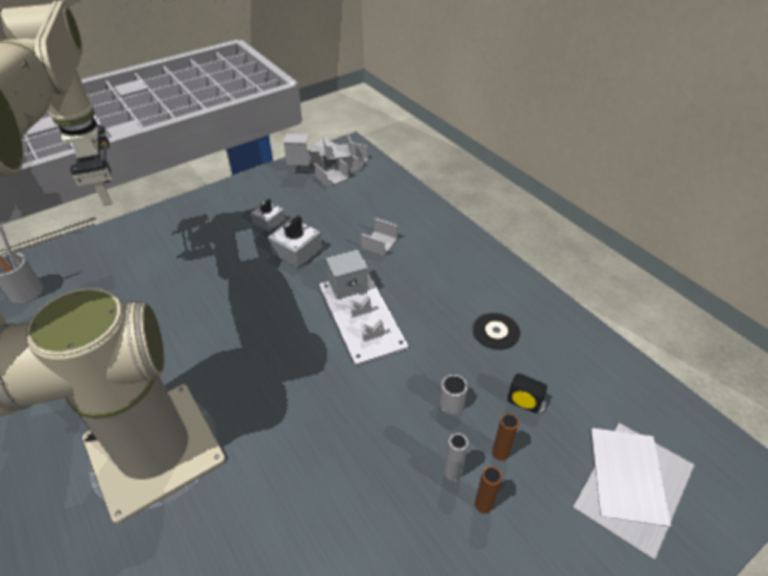

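The top view (768 px scale) shows the slim tube at (602,358), the stub at (532,313) and the brown look-alikes at (605,308) and (640,356). The fixture's Vs are at (375,322) and (412,332), with the head at (328,312). The large switch box is at (226,332) and the small one at (150,337). In the side view the tube top is at (458,440), the fixture at (363,320) and the big box at (295,240).

```bash
cat > h.py <<'E'
import numpy as np,cv2,pickle
def load(n): return pickle.load(open(n+".pkl","rb"))
def K(c):
    f=192/np.tan(np.radians(c["vertical_fov"])/2)
    return np.array([[f,0,c["cx"]],[0,f,c["cy"]],[0,0,1]])
def P(c): return K(c)@np.c_[np.array(c["R"]),np.array(c["t"])]
def ray(c,uv,z):
    R=np.array(c["R"]);o=-R.T@c["t"];d=R.T@np.linalg.solve(K(c),[uv[0],uv[1],1]);return o+d*(z-o[2])/d[2]
def tri(ct,a,cs,b):
    X=cv2.triangulatePoints(P(ct),P(cs),np.array(a,float).reshape(2,1),np.array(b,float).reshape(2,1))[:,0];return X[:3]/X[3]
def proj(c,X): p=P(c)@np.r_[X,1];return p[:2]/p[2]
E
python3 - <<'E'
from h import *
def crop(n,x,y,w,h,s):
    im=load(n)["frame"][y:y+h,x:x+w,::-1]
    im=cv2.resize(im,None,fx=s,fy=s,interpolation=cv2.INTER_CUBIC)
    for i in range(0,w,10):
        cv2.line(im,(i*s,0),(i*s,6),(0,255,0),1)
        if i%20==0: cv2.putText(im,str(x+i),(i*s,16),0,.35,(0,255,0),1)
    for j in range(0,h,10):
        cv2.line(im,(0,j*s),(6,j*s),(0,255,0),1)
        if j%20==0: cv2.putText(im,str(y+j),(8,j*s+4),0,.35,(0,255,0),1)
    return im
cv2.imwrite("pics/m1.png",np.vstack([np.hstack([crop("top",380,190,70,70,4),crop("top",200,180,110,70,4)]),
 np.hstack([crop("top",125,190,60,70,4),crop("side",205,160,70,70,4),crop("side",170,125,50,70,4)])]))
cv2.imwrite("pics/m2.png",crop("side",270,240,80,105,5))
E
```

```text
(no output)
```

View pics/m1.png

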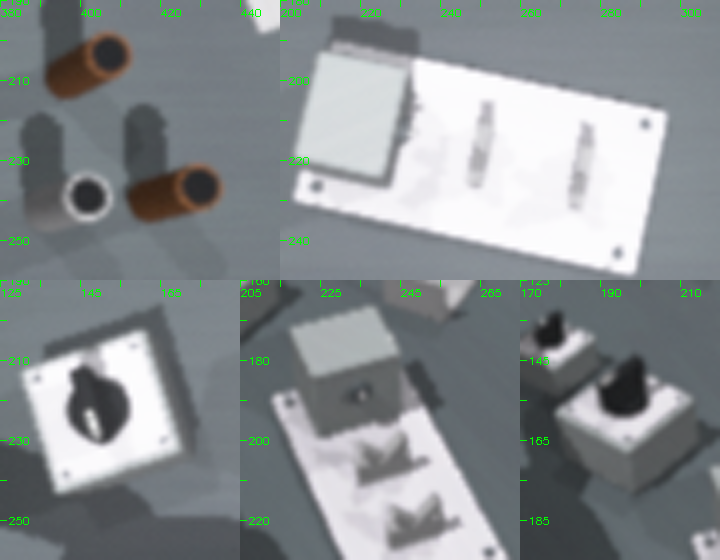

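View pics/m2.png

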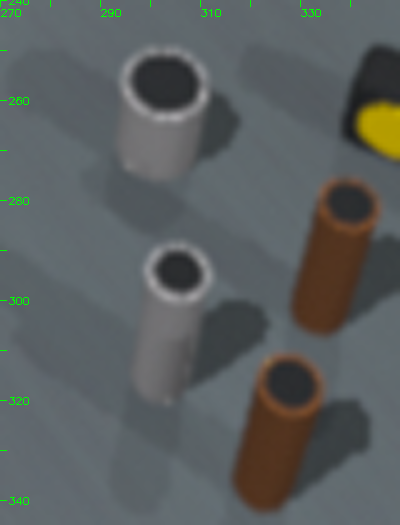

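The crops give tube top centres near (402,239) in top and (305.6,294.4) in side. In the top view, the plate's open-end corners are near (297,208) and (289,248.5). The big box's white top spans (130,213)–(170,243), with its bar along the image-vertical edge. Next I'll measure these with masks.

```bash
python3 - <<'E'
from h import *
T,S=load("top"),load("side")
def mask(c,box,f):
    x,y,w,h=box; m=np.zeros((384,512),np.uint8); a=c["frame"].astype(int)[y:y+h,x:x+w]; m[y:y+h,x:x+w]=f(a)*255
    return m
def big(m,near=None):
    cs=cv2.findContours(m,cv2.RETR_EXTERNAL,cv2.CHAIN_APPROX_NONE)[0]; return max(cs,key=cv2.contourArea)
dark=lambda a:a.max(2)<85
def cen(c,box,f):
    k=big(mask(c,box,f)); M=cv2.moments(k); return np.array([M["m10"],M["m01"]])/M["m00"],M["m00"]
def ring(c,box): # white rim ellipse
    k=big(mask(c,box,lambda a:a.min(2)>150)); e=cv2.fitEllipse(cv2.convexHull(k)); return np.array(e[0]),e[1]
a=ring(T,(390,230,20,20)); b=ring(S,(298,287,16,15)); print(a,b,"ring"); print("tube top",tri(T,a[0],S,b[0]))
a2=cen(T,(395,232,14,14),dark); b2=cen(S,(299,288,13,13),dark); print(a2,b2,tri(T,a2[0],S,b2[0]))
# switch top
white=lambda a:a.min(2)>185
for n,c,box in(("T",T,(125,195,55,55)),("S",S,(175,140,42,30))):
    k=big(mask(c,box,white)); h=cv2.convexHull(k)
    _,q=cv2.minEnclosingTriangle(h) if 0 else (0,cv2.approxPolyN(h,4)[0]); print(n,"box quad",q.tolist())
    np.save(f"sw{n}.npy",q)
k=big(mask(T,(195,185,110,70),white)); h=cv2.convexHull(k); q=cv2.approxPolyN(h,4)[0]; print("plate",q.tolist())
r=cv2.minAreaRect(k); print(cv2.boxPoints(r))
k=big(mask(S,(205,180,70,70),white)); print("plate side",cv2.approxPolyN(cv2.convexHull(k),4)[0].tolist())
for n in (a2[0],): print(ray(T,n,.12))
E
```

```text
Traceback (most recent call last):
cv2.error: OpenCV(4.12.0) /io/opencv/modules/imgproc/src/shapedescr.cpp:361: error: (-201:Incorrect size of input array) There should be at least 5 points to fit the ellipse in function 'fitEllipseNoDirect'
```

```bash
cat > m.py <<'E'
from h import *
T,S=load("top"),load("side")
def mask(c,box,f):
    x,y,w,h=box; m=np.zeros((384,512),np.uint8); a=c["frame"].astype(int)[y:y+h,x:x+w]; m[y:y+h,x:x+w]=f(a)*255
    return m
def big(m): return max(cv2.findContours(m,cv2.RETR_EXTERNAL,cv2.CHAIN_APPROX_NONE)[0],key=cv2.contourArea)
def cen(c,box,f):
    k=big(mask(c,box,f)); M=cv2.moments(k); return np.array([M["m10"],M["m01"]])/M["m00"],M["m00"]
dark=lambda a:a.max(2)<85
white=lambda a:a.min(2)>185
E
python3 - <<'E'
from m import *
np.set_printoptions(precision=4,suppress=True)
for nm,bt,bs in(("tube",(395,232,14,14),(299,288,13,13)),("stub",(345,198,20,22),(294,248,18,17)),("br1",(420,230,16,14),(322,310,14,14)),("br2",(398,198,14,12),(333,275,14,12))):
    a2=cen(T,bt,dark); b2=cen(S,bs,dark); print(nm,a2,b2,tri(T,a2[0],S,b2[0]))
for n,c,box in(("T",T,(125,195,55,55)),("S",S,(175,140,42,30))):
    k=big(mask(c,box,white)); q=cv2.approxPolyN(cv2.convexHull(k),4)[0]; print(n,"box quad",q.tolist())
k=big(mask(T,(195,185,110,70),lambda a:a.min(2)>200)); print("plate",cv2.approxPolyN(cv2.convexHull(k),4)[0].tolist())
k=big(mask(S,(205,180,70,70),white)); print("plate side",cv2.approxPolyN(cv2.convexHull(k),4)[0].tolist())
E
```

```text
tube (array([401.5833, 238.7083]), 36.0) (array([305.2431, 293.7529]), 42.5) [ 0.4549 -0.3816  0.1216]
stub (array([354.759 , 208.1241]), 115.5) (array([302.5972, 256.0573]), 96.0) [ 0.5526 -0.2614  0.0714]
br1 (array([429.3656, 236.3047]), 46.5) (array([327.5859, 316.3047]), 64.0) [ 0.4609 -0.4622  0.1203]
br2 (array([406.748 , 203.3171]), 41.0) (array([339.58  , 280.2333]), 50.0) [ 0.5579 -0.4039  0.1207]
T box quad [[170, 232], [139, 243], [130, 212], [160, 202]]
S box quad [[197, 166], [181, 158], [186, 153], [214, 151]]
plate [[296, 208], [288, 249], [199, 229], [234, 194]]
plate side [[250, 192], [272, 230], [237, 242], [212, 189]]
```

```bash
python3 - <<'E'
from m import *
np.set_printoptions(precision=4,suppress=True)
def edge(k,p,q,tol=2.5):
    k=k[:,0].astype(float);p,q=map(np.array,(p,q));d=(q-p)/np.linalg.norm(q-p);s=(k-p)@d;n=(k-p)@[-d[1],d[0]]
    L=np.linalg.norm(q-p);s=k[(abs(n)<tol)&(s>3)&(s<L-3)]
    return cv2.fitLine(s.astype(np.float32),cv2.DIST_HUBER,0,.01,.01).ravel()
def X(a,b): M=np.c_[a[:2],-b[:2]];t=np.linalg.solve(M,b[2:]-a[2:]);return a[2:]+t[0]*a[:2]
def quad(c,box,f,segs):
    k=big(mask(c,box,f));return [edge(k,*s) for s in segs]
pl=quad(T,(195,185,110,70),lambda a:a.min(2)>180,[((204,230),(289,248.5)),((289,248.5),(297,208)),((297,208),(237,195))])
A,B=X(pl[0],pl[1]),X(pl[1],pl[2]); print("plate T",A,B)
ps=quad(S,(205,180,85,70),white,[((213,189),(237,242)),((237,242),(272,230)),((272,230),(252,193))])
As,Bs=X(ps[0],ps[1]),X(ps[1],ps[2]); print("S",As,Bs,"tri",tri(T,A,S,As),tri(T,B,S,Bs))
Aw,Bw=ray(T,A,.012),ray(T,B,.012); print(Aw,Bw,np.linalg.norm(Bw-Aw),"side",ray(S,As,.012),ray(S,Bs,.012))
def d(l): p=ray(T,l[2:]-20*l[:2],.012);q=ray(T,l[2:]+20*l[:2],.012);return np.degrees(np.arctan2(*(q-p)[[1,0]]))
print("angles",[d(l) for l in pl])
bt=quad(T,(125,195,55,55),white,[((170,232),(139,243)),((139,243),(130,212)),((130,212),(160,202)),((160,202),(170,232))])
C=[X(bt[i],bt[(i+1)%4]) for i in range(4)]; W=np.array([ray(T,p,.06) for p in C]); print("box",C,W,W.mean(0),[np.linalg.norm(W[i]-W[i-1]) for i in range(4)])
print("side proj",[proj(S,w) for w in W])
e=np.diff(np.r_[W,W[:1]],axis=0); print(np.degrees(np.arctan2(e[:,1],e[:,0])))
# handle
for n,c,b in(("T",T,(138,205,22,30)),("S",S,(186,143,18,22))):
    k=big(mask(c,b,lambda a:a.max(2)<90)); print(n,cv2.minAreaRect(k),cv2.fitEllipse(k))
# V supports in top: gray inside white
for b in ((244,200,14,30),(268,205,16,32)):
    m=mask(T,b,lambda a:a.max(2)<205); k=np.argwhere(m)[:,::-1]; print("V",len(k),k.mean(0),k.min(0),k.max(0),ray(T,k.mean(0),.045))
E
```

```text
plate T [287.9466 248.3012] [296.0525 207.7051]
S [236.5146 241.447 ] [270.918  230.0713] tri [ 0.4391 -0.061   0.0138] [ 0.5642 -0.0888  0.0129]
[ 0.4383 -0.0607  0.012 ] [ 0.5645 -0.089   0.012 ] 0.1293587744262368 side [ 0.4413 -0.0605  0.012 ] [ 0.5643 -0.0882  0.012 ]
angles [np.float64(-103.33298996762655), np.float64(-12.598792027909647), np.float64(-102.99590188208144)]
box [array([139.3444, 241.9146], dtype=float32), array([130.322 , 212.5616], dtype=float32), array([159.8139, 203.0871], dtype=float32), array([168.8239, 231.5965], dtype=float32)] [[0.4593 0.3863 0.06  ]
 [0.5483 0.4168 0.06  ]
 [0.5763 0.3282 0.06  ]
 [0.4892 0.2988 0.06  ]] [0.5183 0.3575 0.06  ] [np.float64(0.09251906648328592), np.float64(0.0941135020809834), np.float64(0.09286619588636547), np.float64(0.09198995412119189)]
side proj [array([178.5752, 157.7802]), array([194.748 , 145.6894]), array([211.5239, 154.4479]), array([195.8324, 166.8665])]
[  18.8554  -72.4503 -161.3458  108.8603]
T ((149.0, 220.5), (17.0, 12.0), 90.0) ((148.77145385742188, 220.51304626464844), (11.988163948059082, 15.83771800994873), 159.90594482421875)
S ((193.5, 150.5), (15.0, 15.0), 90.0) ((194.2615966796875, 149.9988250732422), (13.780150413513184, 17.023862838745117), 139.4937286376953)
V 33 [250.     215.3636] [248 206] [252 222] [0.5375 0.0548 0.045 ]
V 35 [274.8    220.8857] [272 211] [277 231] [ 0.5196 -0.0207  0.045 ]
```

Call:
{"name": "apply_moves", "arguments": {
  "delta_pos": [
    [0, 0, 0],
    [0, 0, 0],
    [0, 0, 0],
    [0, 0, 0],
    [0, 0, 0],
    [0, 0, 0],
    [0, 0, 0],
    [0, 0, 0]
  ],
  "twist": [0.18, 0.18, 0.18, 0.18, 0.18, 0.18, 0.18, 0.18],
  "gripper": 7,
  "squeeze": 20
}}

```text
t: 1.1
tool_pos: [0.1511, 0.5803, 0.243]
orientation: [2.36, 2.072, -0.002]
force: [0.4, -0.2, 0.5]
opening: 0.0698
gripper_force: 0.0
```

```bash
cat > go.py <<'E'
import sys,numpy as np
from scipy.spatial.transform import Rotation as R
from plant import robot
np.set_printoptions(precision=2,suppress=True)
def go(*pts):
    s=robot.read_state();p=s["tool_pos"];M=R.from_rotvec(s["orientation"]).as_matrix()
    print("t",round(s["t"],2),"pos_mm",p*1000,"heading",np.degrees(np.arctan2(M[1,0],M[0,0])),"z",M[:,2],"open",s["opening"]*1000,s["gripper_force"],"F",s["force"])
    for q in pts:
        q=np.array(q); print("to",q,"tool cm",M.T@(q-p)*100); p=q
if __name__=="__main__": go(*[eval(a) for a in sys.argv[1:]])
E
python3 go.py .45,.2,.245 .455,-.3815,.245 .455,-.3815,.071
```

```text
t 1.1 pos_mm [151.09 580.32 242.99] heading 82.55829427682409 z [-0. -0. -1.] open 69.81350855626877 0.0 F [ 0.36 -0.24  0.46]
to [0.45 0.2  0.24] tool cm [-33.84  34.57  -0.17]
to [ 0.46 -0.38  0.24] tool cm [-57.6    8.03   0.06]
to [ 0.46 -0.38  0.07] tool cm [ 0.02  0.   17.4 ]
```

Call:
{"name": "apply_moves", "arguments": {
  "delta_pos": [
    [-3.8, 3.8, 0],
    [-4.3, 4.4, 0],
    [-4.3, 4.4, 0],
    [-4.3, 4.4, 0],
    [-4.3, 4.4, 0],
    [-4.3, 4.4, 0],
    [-4.3, 4.4, 0],
    [-4.3, 4.4, 0]
  ],
  "twist": [0, 0, 0, 0, 0, 0, 0, 0]
}}

```text
t: 2.1
tool_pos: [0.4534, 0.1996, 0.2434]
orientation: [-2.355, -2.08, -0.0]
force: [0.6, 1.5, 0.2]
opening: 0.07
gripper_force: 0.0
```

Call:
{"name": "apply_moves", "arguments": {
  "delta_pos": [
    [-5.9, 0.8, 0],
    [-5.9, 0.8, 0],
    [-5.9, 0.8, 0],
    [-5.9, 0.8, 0],
    [-5.9, 0.8, 0],
    [-5.9, 0.8, 0],
    [-5.9, 0.8, 0],
    [-5.9, 0.8, 0]
  ],
  "twist": [0, 0, 0, 0, 0, 0, 0, 0]
}}

```text
t: 3.1
tool_pos: [0.4573, -0.2767, 0.2433]
orientation: [-2.355, -2.079, -0.0]
force: [0.9, 1.1, -0.0]
opening: 0.0703
gripper_force: 0.0
```

Call:
{"name": "apply_moves", "arguments": {
  "delta_pos": [
    [-5.4, 0.8, 0],
    [-5, 0.7, 0],
    [0, 0, 0],
    [0, 0, 0]
  ],
  "twist": [0, 0, 0.1, 0]
}}

```text
t: 3.6
tool_pos: [0.4593, -0.3802, 0.2427]
orientation: [-2.455, -1.958, 0.0]
force: [-1.2, -0.2, 1.0]
opening: 0.07
gripper_force: 0.0
```

```bash
python3 go.py .455,-.3815,.245 .455,-.3815,.071
```

```text
t 3.6 pos_mm [ 459.28 -380.18  242.72] heading 77.1321600791321 z [-0.  0. -1.] open 69.96738612651032 0.0 F [-1.18 -0.22  0.95]
to [ 0.46 -0.38  0.24] tool cm [-0.22 -0.39 -0.23]
to [ 0.46 -0.38  0.07] tool cm [-0.02  0.02 17.4 ]
```

Call:
{"name": "apply_moves", "arguments": {
  "delta_pos": [
    [-0.2, -0.4, 2],
    [0, 0, 4],
    [0, 0, 4],
    [0, 0, 3.5],
    [0, 0, 2.2],
    [0, 0, 1.5],
    [0, 0, 0],
    [0, 0, 0]
  ],
  "twist": [0, 0, 0, 0, 0, 0, 0, 0]
}}

```text
t: 4.6
tool_pos: [0.456, -0.3813, 0.0726]
orientation: [2.454, 1.959, 0.0]
force: [0.2, -0.0, -0.3]
opening: 0.0699
gripper_force: 0.0
```

Call:
{"name": "apply_moves", "arguments": {
  "delta_pos": [
    [0, 0, 0],
    [0, 0, 0],
    [0, 0, 0],
    [0, 0, 0],
    [0, 0, 0]
  ],
  "twist": [0, 0, 0, 0, 0],
  "gripper": 2,
  "squeeze": 25
}}

```text
t: 5.22
tool_pos: [0.4555, -0.381, 0.0717]
orientation: [2.456, 1.959, 0.0]
force: [-0.1, 0.1, 0.7]
opening: 0.0336
gripper_force: 25.0
```

Call:
{"name": "apply_moves", "arguments": {
  "delta_pos": [
    [0, 0, -1.2],
    [0, 0, -1.3],
    [3, -1.4, 0],
    [4, -1.9, 0],
    [4, -1.9, 0],
    [3.8, -1.8, 0],
    [0, 0, 1],
    [0, 0, 0]
  ],
  "twist": [0, 0, 0, 0, 0, 0, 0, 0]
}}

```text
t: 6.22
tool_pos: [0.42, -0.2213, 0.0867]
orientation: [2.455, 1.96, -0.0]
force: [-0.1, -0.4, -3.1]
opening: 0.0337
gripper_force: 25.0
```

Call:
{"name": "apply_moves", "arguments": {
  "delta_pos": [
    [0, 0, 0.8],
    [0, 0, 0.5],
    [0, 0, 0.2],
    [0, 0, 0]
  ],
  "twist": [0, 0, 0, 0]
}}

```text
t: 6.72
tool_pos: [0.42, -0.2215, 0.0717]
orientation: [-2.456, -1.959, 0.0]
force: [-1.4, 0.7, -0.8]
opening: 0.0333
gripper_force: 25.0
```

Call:
{"name": "apply_moves", "arguments": {
  "delta_pos": [
    [0, 0, 0.1],
    [0, 0, 0],
    [0.6, 0, -0.1],
    [0.6, 0, 0],
    [0.6, 0, 0],
    [0.6, 0, 0],
    [0.6, 0, 0.1],
    [0.6, 0, 0.1]
  ],
  "twist": [0, 0, 0, 0, 0, 0, 0, 0],
  "squeeze": 4
}}

```text
t: 7.72
tool_pos: [0.4284, -0.1861, 0.0703]
orientation: [2.455, 1.959, -0.001]
force: [-3.4, -1.5, 5.1]
opening: 0.0339
gripper_force: 4.0
```

```bash
cat > snap.py <<'E'
import sys
from h import *
from plant import robot
name=sys.argv[1]; X=np.array(eval(sys.argv[2])); out=[]
for n in("top","side"):
    c=robot.read_camera(n); pickle.dump(c,open(n+"_"+name+".pkl","wb"))
    u,v=proj(c,X).astype(int); w=40; x=min(max(u-w,0),512-2*w); y=min(max(v-w,0),384-2*w)
    im=cv2.resize(c["frame"][y:y+2*w,x:x+2*w,::-1],None,fx=5,fy=5,interpolation=cv2.INTER_CUBIC); out.append(im); print(n,x,y)
cv2.imwrite(f"pics/{name}.png",np.hstack(out))
E
python3 snap.py a .43,-.19,.05; python3 go.py
```

```text
top 291 209
side 215 223
t 7.83 pos_mm [ 428.41 -185.67   70.07] heading 77.19341759872019 z [ 0. -0. -1.] open 33.7073525453663 4.000057317316532 F [-2.13  0.3   2.9 ]
```

View pics/a.png

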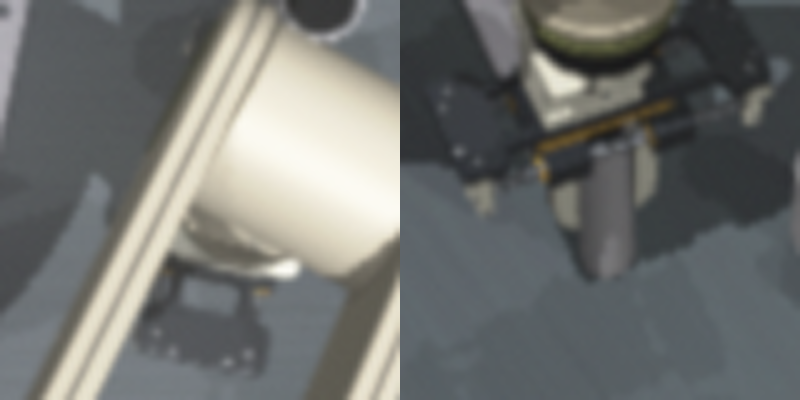

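```bash
python3 -c "
from h import *
c=load('side_a')
print(proj(c,[.42,-.2215,.004]),proj(c,[.4284,-.1861,.0]),ray(c,(256,277),0),ray(c,(256,275),0))"
```

```text
[259.13736361 280.56063298] [254.82862657 271.82380383] [ 0.42068181 -0.20357343  0.        ] [ 0.42480571 -0.19768897  0.        ]
```

The side crop shows the tube's foot at about (256,277). That fits an upright tube that slid, so bench friction alone doesn't tip it. I'll use the fixed plate's open-end edge as a foot stop to start the tilt, then finish on the bench.

Call:
{"name": "apply_moves", "arguments": {
  "delta_pos": [
    [0, 0, 0],
    [0, 0, 0],
    [0, 0, -1],
    [0, 0, -1],
    [3, 1.5, 0],
    [4, 2, 0],
    [2.4, 1.1, 0],
    [0, 0, 0]
  ],
  "twist": [0, 0, 0, 0, 0, 0, 0, 0],
  "squeeze": 25
}}

```text
t: 8.82
tool_pos: [0.4947, -0.1034, 0.0901]
orientation: [2.453, 1.962, 0.001]
force: [0.4, -0.3, -3.0]
opening: 0.0338
gripper_force: 25.0
```

```bash
python3 snap.py b .4946,-.1041,.06; python3 go.py .4946,-.1041,.071
```

```text
top 262 188
side 216 193
t 8.93 pos_mm [ 493.57 -104.71   89.75] heading 77.20857116131188 z [-0. -0. -1.] open 33.652956536136614 24.997324347496033 F [ 0.85 -0.9  -3.2 ]
to [ 0.49 -0.1   0.07] tool cm [0.08 0.09 1.87]
```

View pics/b.png

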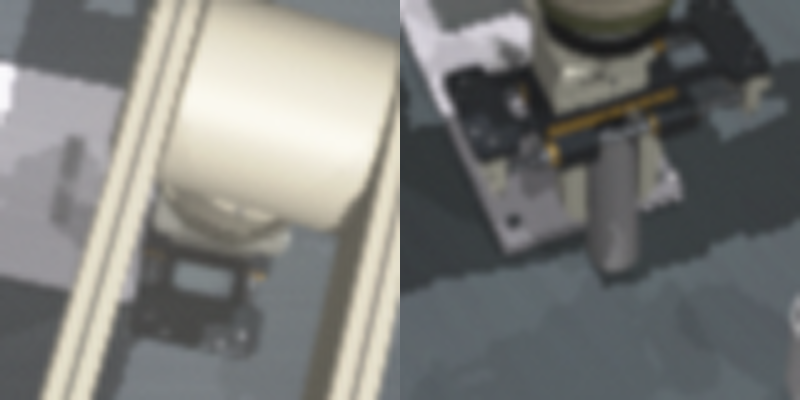

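The tube still hangs upright, with its foot at about (258,246) in the side image, just in front of the plate's open end. Lowering it and tipping against the plate edge.

Call:
{"name": "apply_moves", "arguments": {
  "delta_pos": [
    [0, 0, 0.9],
    [0, 0, 0.8],
    [0, 0, 0]
  ],
  "twist": [0, 0, 0],
  "squeeze": 25
}}

```text
t: 9.3
tool_pos: [0.4925, -0.1047, 0.0713]
orientation: [-2.455, -1.957, 0.002]
force: [-0.5, -0.6, -3.8]
opening: 0.0333
gripper_force: 25.0
```

Call:
{"name": "apply_moves", "arguments": {
  "delta_pos": [
    [0, 0, 0],
    [0, 0, 0],
    [0.6, 0, 0],
    [0.6, 0, 0],
    [0.5, 0, 0],
    [0.5, 0, 0],
    [0.5, 0, 0],
    [0.5, 0, 0]
  ],
  "twist": [0, 0, 0, 0, 0, 0, 0, 0],
  "squeeze": 3.5
}}

```text
t: 10.3
tool_pos: [0.501, -0.0731, 0.0727]
orientation: [2.456, 1.959, 0.0]
force: [-0.1, 0.1, -2.1]
opening: 0.0339
gripper_force: 3.5
```

Call:
{"name": "apply_moves", "arguments": {
  "delta_pos": [
    [0.5, 0, 0],
    [0.5, 0, 0],
    [0.5, 0, 0],
    [0.5, 0, 0],
    [0, 0, 0]
  ],
  "twist": [0, 0, 0, 0, 0]
}}

```text
t: 10.92
tool_pos: [0.5054, -0.0534, 0.0726]
orientation: [-2.455, -1.96, -0.0]
force: [0.4, -0.6, -2.5]
opening: 0.0338
gripper_force: 3.5
```

```bash
python3 snap.py c .50,-.07,.05; python3 go.py
```

```text
top 251 186
side 212 188
t 11.03 pos_mm [505.31 -53.75  72.59] heading 77.17724307033733 z [-0.  0. -1.] open 34.25679648134168 3.500072658061981 F [-0.87  0.11 -3.43]
```

View pics/c.png

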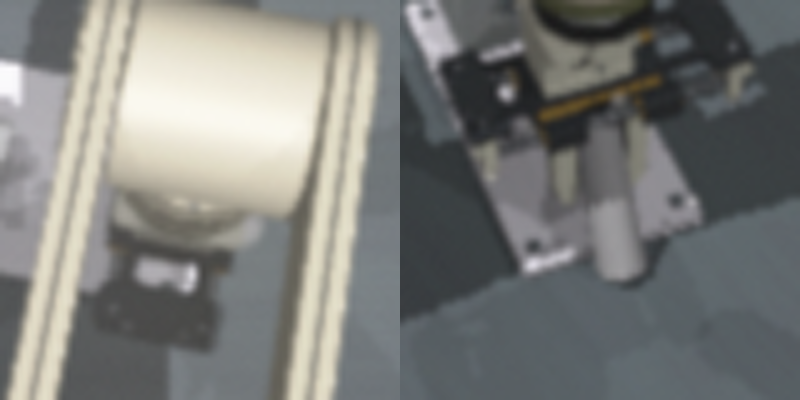

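Now the tube is tilted about 40° forward, with its foot at about (256,243) in the side image, behind the plate edge. Backing off to clear bench to tip it further.

Call:
{"name": "apply_moves", "arguments": {
  "delta_pos": [
    [0, 0, 0],
    [0, 0, -0.6],
    [0, 0, -0.6],
    [-2.5, -0.5, 0],
    [-3.5, -0.8, 0],
    [-4, -0.9, 0],
    [-3, -0.8, 0],
    [0, 0, 0.8]
  ],
  "twist": [0, 0, 0, 0, 0, 0, 0, 0],
  "squeeze": 25
}}

```text
t: 12.02
tool_pos: [0.4473, -0.176, 0.0778]
orientation: [2.457, 1.954, 0.001]
force: [0.2, 0.5, -2.9]
opening: 0.0336
gripper_force: 25.0
```

Call:
{"name": "apply_moves", "arguments": {
  "delta_pos": [
    [0, 0, 0.4],
    [0, 0, 0.4],
    [0.2, 0, 0.2],
    [0.5, 0, 0.3],
    [0.5, 0, 0.3],
    [0.5, 0, 0.35],
    [0.4, 0, 0.4],
    [0, 0, 0]
  ],
  "twist": [0, 0, 0, 0, 0, 0, 0, 0],
  "squeeze": 4
}}

```text
t: 13.02
tool_pos: [0.4517, -0.1528, 0.0526]
orientation: [-2.454, -1.959, 0.0]
force: [0.1, 3.9, 2.7]
opening: 0.0339
gripper_force: 4.0
```

```bash
python3 go.py
```

```text
t 13.03 pos_mm [ 451.67 -152.83   52.6 ] heading 77.20260174458284 z [-0.  0. -1.] open 33.89392171806561 4.000752903521061 F [0.07 3.91 2.65]
```

Call:
{"name": "apply_moves", "arguments": {
  "delta_pos": [
    [0.4, 0, 0.4],
    [0.4, 0, 0.5],
    [0.3, 0, 0.5],
    [0.2, 0, 0.5],
    [0, 0, 0]
  ],
  "twist": [0, 0, 0, 0, 0]
}}

```text
t: 13.65
tool_pos: [0.454, -0.1406, 0.0331]
orientation: [-2.455, -1.959, 0.002]
force: [0.5, 0.3, -2.8]
opening: 0.0338
gripper_force: 4.0
```

```bash
python3 snap.py d .455,-.14,.02; python3 go.py
```

```text
top 273 202
side 213 214
t 13.75 pos_mm [ 454.29 -140.88   33.73] heading 77.16472735856118 z [-0.  0. -1.] open 34.056348402316885 3.999083563685417 F [ 0.37  0.57 -2.78]
```

View pics/d.png

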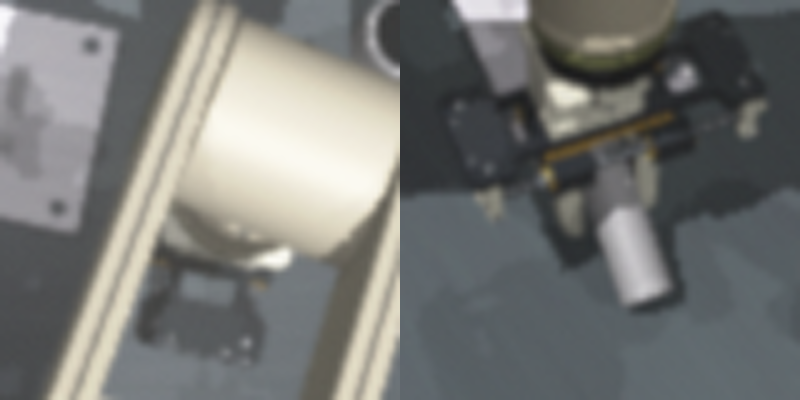

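```bash
python3 -c "
from h import *
c=load('side_d');g=np.array([.4542,-.1408,.0275]);h=np.array([.222,.975,0])
for L in (60,65,70):
  for th in (60,70,80,90):
    t=np.radians(th);f=g-L/1000*(np.sin(t)*h+np.array([0,0,np.cos(t)]));lo=f+.017*(np.array([0,0,-np.sin(t)])+np.cos(t)*h)
    print(L,th,f.round(3),proj(c,f).round(1),'low',proj(c,lo).round(1),lo[2].round(4))
"
```

```text
60 60 [ 0.443 -0.191 -0.003] [259.5 271.2] low [258.5 271.6] -0.0172
60 70 [ 0.442 -0.196  0.007] [260.  270.7] low [259.3 272. ] -0.009
60 80 [ 0.441 -0.198  0.017] [260.4 269.6] low [260.  271.8] 0.0003
60 90 [ 0.441 -0.199  0.027] [260.5 268. ] low [260.5 271. ] 0.0105
65 60 [ 0.442 -0.196 -0.005] [260.  272.7] low [259.  273.1] -0.0197
65 70 [ 0.441 -0.2    0.005] [260.6 272.2] low [259.9 273.4] -0.0107
65 80 [ 0.44  -0.203  0.016] [261. 271.] low [260.6 273.2] -0.0005
65 90 [ 0.44  -0.204  0.027] [261.1 269.3] low [261.1 272.3] 0.0105
70 60 [ 0.441 -0.2   -0.008] [260.5 274.2] low [259.5 274.6] -0.0222
70 70 [ 0.44  -0.205  0.004] [261.2 273.7] low [260.4 274.9] -0.0124
70 80 [ 0.439 -0.208  0.015] [261.6 272.4] low [261.2 274.6] -0.0014
70 90 [ 0.439 -0.209  0.027] [261.7 270.6] low [261.7 273.5] 0.0105
```

The side crop shows the tube nearly horizontal (about 80°), foot at (262,274), gripped a little above its middle. Carrying it to the fixture.

Call:
{"name": "apply_moves", "arguments": {
  "delta_pos": [
    [0, 0, 0],
    [0, 0, 0],
    [0, 0, -2],
    [0, 0, -3],
    [0, 0, -3],
    [0, 0, -2.6],
    [2.5, 0.5, 0],
    [4, 0.7, 0]
  ],
  "twist": [0, 0, 0, 0, 0, 0, 0, 0],
  "squeeze": 30
}}

```text
t: 14.75
tool_pos: [0.4814, -0.0804, 0.1409]
orientation: [2.457, 1.956, 0.001]
force: [1.0, -0.1, -2.6]
opening: 0.033
gripper_force: 30.0
```

Call:
{"name": "apply_moves", "arguments": {
  "delta_pos": [
    [4, 0.7, 0],
    [4, 0.8, 0],
    [2.3, 0.4, 0],
    [1, 0.2, 0],
    [0, 0, 0],
    [0, 0, 0]
  ],
  "twist": [0, 0, 0, 0, 0, 0]
}}

```text
t: 15.5
tool_pos: [0.5262, 0.0246, 0.1401]
orientation: [2.456, 1.958, -0.001]
force: [-0.4, -0.4, -2.4]
opening: 0.0337
gripper_force: 30.0
```

```bash
python3 go.py .5258,.0253,.085
```

```text
t 15.5 pos_mm [526.19  24.56 140.05] heading 77.12472188034431 z [-0. -0. -1.] open 33.74378486332524 29.998911917209625 F [-0.45 -0.43 -2.38]
to [0.53 0.03 0.09] tool cm [ 0.07 -0.05  5.51]
```

Call:
{"name": "apply_moves", "arguments": {
  "delta_pos": [
    [0, 0, 1.5],
    [0, 0, 2],
    [0, 0, 1.2],
    [0, 0, 0.6],
    [0, 0, 0]
  ],
  "twist": [0, 0, 0, 0, 0]
}}

```text
t: 16.12
tool_pos: [0.5262, 0.0253, 0.0867]
orientation: [-2.456, -1.959, 0.001]
force: [-0.2, 0.2, -3.1]
opening: 0.0332
gripper_force: 30.0
```

Call:
{"name": "apply_moves", "arguments": {
  "delta_pos": [
    [0, 0, 0],
    [0, 0, 0],
    [0, 0, 0.3],
    [0, 0, 0.3],
    [0, 0, 0.2],
    [0, 0, 0.2],
    [0, 0, 0.2],
    [0, 0, 0]
  ],
  "twist": [0, 0, 0, 0, 0, 0, 0, 0],
  "squeeze": 5
}}

```text
t: 17.12
tool_pos: [0.5264, 0.0253, 0.0749]
orientation: [2.456, 1.959, -0.0]
force: [-0.1, -0.6, -2.4]
opening: 0.0337
gripper_force: 5.0
```

```bash
python3 snap.py e .525,.02,.06; python3 go.py
```

```text
top 221 178
side 203 166
t 17.23 pos_mm [526.4   25.3   75.05] heading 77.16750524797526 z [-0. -0. -1.] open 34.024820486474624 4.997268095612526 F [-0.46 -1.41 -2.75]
```

View pics/e.png

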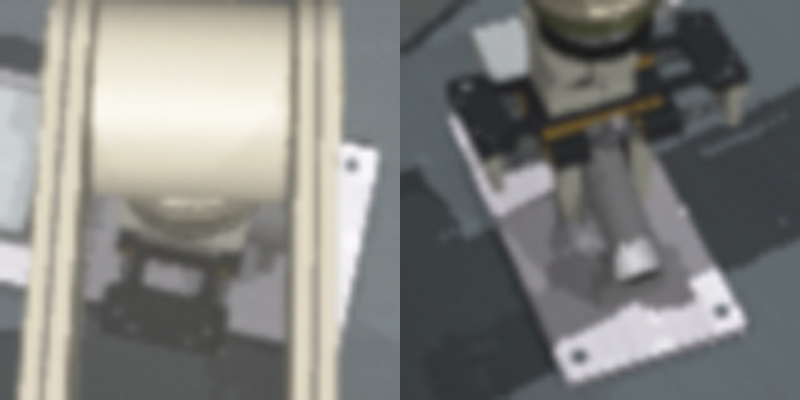

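The foot lies over the first V, at about (250,220) in the side image, and the full weight is still on the gripper. Continuing down until it seats.

Call:
{"name": "apply_moves", "arguments": {
  "delta_pos": [
    [0, 0, 0.2],
    [0, 0, 0.2],
    [0, 0, 0]
  ],
  "twist": [0, 0, 0],
  "squeeze": 3.5
}}

```text
t: 17.6
tool_pos: [0.5264, 0.0254, 0.0709]
orientation: [-2.456, -1.959, 0.0]
force: [-0.7, -0.9, -1.3]
opening: 0.0339
gripper_force: 3.5
```

Call:
{"name": "apply_moves", "arguments": {
  "delta_pos": [
    [0, 0, 0.15],
    [0, 0, 0.15],
    [0, 0, 0]
  ],
  "twist": [0, 0, 0]
}}

```text
t: 17.98
tool_pos: [0.5264, 0.0254, 0.068]
orientation: [-2.456, -1.959, 0.0]
force: [0.1, 0.0, -2.0]
opening: 0.0338
gripper_force: 3.5
```

```bash
python3 -c "
from h import *
c=load('side_e');h=np.array([.226,.974,0]);s=np.array([.524,.0175,.065])
for d in (-10,-5,0,5): print(d, proj(c,s+h*(d-60)/1000-[0,0,.017]), proj(c,s+h*(d-60)/1000))"
```

```text
-10 [251.13570458 223.80990311] [251.05725805 220.55811421]
-5 [250.59461187 222.74802016] [250.51106905 219.49433899]
0 [250.05631722 221.69162833] [249.96773206 218.43611844]
5 [249.52079897 220.64068515] [249.4272248  217.38340917]
```

Call:
{"name": "apply_moves", "arguments": {
  "delta_pos": [
    [0, 0, 0.2],
    [0, 0, 0.1],
    [0, 0, 0]
  ],
  "twist": [0, 0, 0]
}}

```text
t: 18.35
tool_pos: [0.5264, 0.0254, 0.065]
orientation: [-2.456, -1.959, 0.0]
force: [-0.4, -0.6, -1.7]
opening: 0.0336
gripper_force: 3.5
```

```bash
python3 snap.py f .525,.02,.06; python3 go.py
```

```text
top 221 178
side 203 166
t 18.45 pos_mm [526.42  25.36  65.08] heading 77.1651650879709 z [-0. -0. -1.] open 33.660981322090045 3.498619459569454 F [ 0.19 -0.29 -1.05]
```

View pics/f.png

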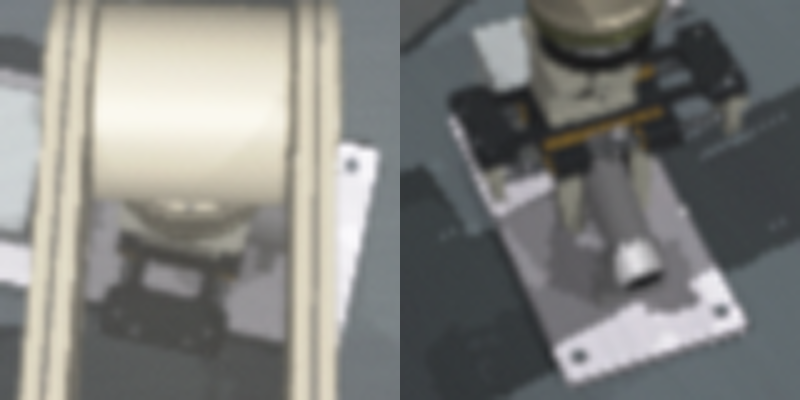

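The tube now runs into the Vs, with its foot outline at about (251,223) in side, close to the seated prediction of (250.6,222.7). I'll press down lightly until the Vs carry the load.

Call:
{"name": "apply_moves", "arguments": {
  "delta_pos": [
    [0, 0, 0.2],
    [0, 0, 0.1],
    [0, 0, 0]
  ],
  "twist": [0, 0, 0]
}}

```text
t: 18.82
tool_pos: [0.5264, 0.0254, 0.062]
orientation: [-2.456, -1.959, 0.0]
force: [0.8, -0.2, -1.5]
opening: 0.0335
gripper_force: 3.5
```

Call:
{"name": "apply_moves", "arguments": {
  "delta_pos": [
    [0, 0, 0.2],
    [0, 0, 0.1],
    [0, 0, 0]
  ],
  "twist": [0, 0, 0]
}}

```text
t: 19.2
tool_pos: [0.5264, 0.0254, 0.059]
orientation: [-2.456, -1.959, 0.0]
force: [-0.9, 0.4, -1.1]
opening: 0.0338
gripper_force: 3.5
```

```bash
python3 - <<'E'
from h import *
from plant import robot
f=[];
for i in range(4):
    c=robot.read_camera("side"); f.append(robot.read_state()["force"])
print(np.array(f).round(2)); pickle.dump(c,open("side_g.pkl","wb"))
for n in("side_e","side_f","side_g"):
    print(n);print(cv2.cvtColor(load(n)["frame"],cv2.COLOR_RGB2GRAY)[204:228,236:260])
E
```

```text
[[-0.12  0.7  -1.44]
 [-0.37 -0.04 -0.45]
 [-0.12 -0.19 -1.76]
 [-0.35 -0.11 -1.29]]
side_e
[[130 127 119  94  82  83  91  98 103 109 112 112 108 105 113 125 134 141
  144 145 142 121  86  64]
 [127 125 110  92  82  83  88  95 103 107 111 111 109 107 110 125 135 141
  144 144 145 136 101  72]
 [122 120 106  89  80  79  86  93 100 106 111 112 110 107 108 123 138 143
  144 145 145 140 121  95]
 [116 112 101  89  83  80  83  91  97 103 110 111 111 109 107 118 136 143
  144 144 144 143 142 134]
 [110 108 100  90  91  85  83  87  95 102 108 111 112 110 107 114 130 141
  144 143 143 144 151 161]
 [ 99 103  99  90  95  94  85  85  92 101 107 110 111 111 108 108 121 138
  143 144 143 143 145 147]
 [ 96 103 103  96 105 106  92  85  90  98 104 109 112 111 108 106 115 135
  143 143 142 143 142 142]
 [ 98 108 112 111 115 113 100  87  87  96 103 108 111 112 110 105 108 127
  140 143 143 143 143 143]
 [ 98 109 118 123 124 119 108  91  85  93 100 106 110 111 113 109 105 114
  133 141 144 143 143 143]
 [ 97 109 123 135 137 129 119 100  87  89  98 107 111 118 132 131 120 112
  123 138 142 142 143 142
[... 5580 characters left out ...]
92  93  94  92  85  80  80  79  87 118 148 157 141 112  80  51  38
   42  66  99 114 116 116]
 [ 93  93  93  94  93  86  79  79  79  82 101 125 115  81  49  33  36  49
   62  83 105 114 115 116]
 [ 94  93  92  93  92  84  78  78  78  80  87  97  77  50  39  46  62  80
   93 103 113 115 115 115]
 [101 100  96  93  93  85  81  83  82  84  86  88  78  69  72  81  94 104
  109 113 116 117 116 115]
 [112 110 104 100  95  88  86  90  91  94  96  98  99 106 111 112 115 117
  117 117 117 116 115 115]
 [116 116 113 110 104  97  91  96  99 101 104 111 124 146 158 153 132 126
  125 119 117 116 116 120]
 [115 116 116 115 113 109 103 103 105 108 122 146 166 193 204 194 155 138
  139 129 122 121 128 147]]
```

Call:
{"name": "apply_moves", "arguments": {
  "delta_pos": [
    [0, 0, 0.15],
    [0, 0, 0.15],
    [0, 0, 0],
    [0, 0, 0]
  ],
  "twist": [0, 0, 0, 0]
}}

```text
t: 19.9
tool_pos: [0.5264, 0.0254, 0.0561]
orientation: [-2.456, -1.959, 0.0]
force: [0.4, -0.2, -2.0]
opening: 0.0338
gripper_force: 3.5
```

```bash
cat > chk.py <<'E'
from h import *
from plant import robot
f=[]
for i in range(4):
    c=robot.read_camera("side"); f.append(robot.read_state()["force"])
print(np.mean(f,0).round(2),robot.read_state()["tool_pos"])
print(cv2.cvtColor(c["frame"],cv2.COLOR_RGB2GRAY)[212:226,243:258])
pickle.dump(c,open("side_last.pkl","wb"))
E
python3 chk.py
```

```text
[-0.11  0.17 -1.88] [0.52646492 0.02535668 0.05614651]
[[ 85  84  91  96 100 104 106 107 103 107 125 136 142 141 138]
 [ 90  82  88  93  98 106 119 133 123 118 114 123 136 135 127]
 [ 97  84  84  92 102 120 153 175 162 147 125 111 125 124 117]
 [ 94  83  83  99 125 151 187 198 187 170 143 118 117 116 116]
 [ 84  77  86 123 162 184 203 205 196 180 158 130 112 112 115]
 [ 78  75  95 143 174 189 204 206 200 188 167 141 115 112 115]
 [ 79  77  95 144 171 185 200 205 201 191 171 145 121 114 116]
 [ 81  78  94 138 164 180 195 197 184 171 149 125 108 110 115]
 [ 80  79  91 129 157 171 174 161 132 103  83  69  75  99 113]
 [ 80  78  87 117 145 149 128  97  65  43  33  38  66  99 113]
 [ 79  79  82 100 123 107  72  44  31  30  35  51  81 105 114]
 [ 79  79  79  87  97  74  46  37  42  50  64  80  99 112 115]
 [ 82  81  80  85  87  76  65  68  76  86  99 106 113 116 117]
 [ 90  89  87  94  97  96 104 111 112 113 116 117 117 117 117]]
```

```bash
python3 - <<'E'
from h import *
c=load("side_last");h=np.array([.2222,.975,0]);lat=np.array([.975,-.2222,0])
g=np.array([.5264,.0254,.05])
C=-np.array(c["R"]).T@c["t"]
# silhouette lines + foot-face ellipse for hypotheses: (axis height above grasp pt, L foot dist, tilt foot-down)
for dz in(0,.008,.015):
  for L in(.06,.07):
    for tl in(0,10,20,30):
        t=np.radians(tl);a=h*np.cos(t)+np.array([0,0,np.sin(t)]);f=g+[0,0,dz]-L*a;v=C-f;v/=np.linalg.norm(v)
        n=np.cross(a,v);n/=np.linalg.norm(n)
        e=[[proj(c,f+a*s+.017*k*n) for s in(0,.05)] for k in(-1,1)]
        u=np.cross(lat,a); 
        ring=np.array([proj(c,f+.017*(np.cos(q)*lat+np.sin(q)*u)) for q in np.linspace(0,6.28,60)])
        print(dz,L,tl,"foot z",round(f[2]-.017*np.cos(t),3),"slopes",[round((x[1]-x[0])[0]/(x[1]-x[0])[1],3) for x in e],"foot",proj(c,f).round(1),"ring",ring.min(0).round(1),ring.max(0).round(1),"vis",round(float(-a@v),2), "edges@208",[round(x[0][0]+(208-x[0][1])*(x[1]-x[0])[0]/(x[1]-x[0])[1],1) for x in e])
for n in("side_e","side_f","side_last"):
    G=cv2.GaussianBlur(load(n)["frame"],(0,0),.7).astype(float).sum(2); 
    print(n,[(r,int(234+np.argmin(G[r,234:244])),int(246+np.argmin(G[r,246:254]))) for r in range(198,214,2)])
E
```

```text
0 0.06 0 foot z 0.033 slopes [np.float64(0.503), np.float64(0.531)] foot [249.4 219.5] ring [244.7 215.9] [254. 223.] vis 0.61 edges@208 [np.float64(238.0), np.float64(248.9)]
0 0.06 10 foot z 0.023 slopes [np.float64(0.438), np.float64(0.457)] foot [249.3 221.3] ring [244.7 218.3] [254.  224.2] vis 0.46 edges@208 [np.float64(238.1), np.float64(248.7)]
0 0.06 20 foot z 0.014 slopes [np.float64(0.388), np.float64(0.399)] foot [249.1 222.6] ring [244.5 220.3] [253.7 224.9] vis 0.3 edges@208 [np.float64(238.1), np.float64(248.6)]
0 0.06 30 foot z 0.005 slopes [np.float64(0.344), np.float64(0.35)] foot [248.7 223.5] ring [244.1 221.7] [253.3 225.2] vis 0.13 edges@208 [np.float64(238.2), np.float64(248.5)]
0 0.07 0 foot z 0.033 slopes [np.float64(0.503), np.float64(0.531)] foot [250.5 221.6] ring [245.8 218. ] [255.1 225.1] vis 0.6 edges@208 [np.float64(238.0), np.float64(248.9)]
0 0.07 10 foot z 0.021 slopes [np.float64(0.438), np.float64(0.457)] foot [250.4 223.7] ring [245.7 220.7] [255.  226.6] vis 0.45 edges@208 [np.float64(238.1), np.float64(248.7)]
0 0.07 20 foot z 0.01 slopes [np.
[... 2968 characters left out ...]
45.4 220.1] [254.7 224.7] vis 0.3 edges@208 [np.float64(239.1), np.float64(249.7)]
0.015 0.07 30 foot z 0.015 slopes [np.float64(0.345), np.float64(0.351)] foot [249.6 223.4] ring [244.9 221.6] [254.2 225.2] vis 0.13 edges@208 [np.float64(239.0), np.float64(249.4)]
side_e [(198, 235, 248), (200, 240, 248), (202, 240, 248), (204, 240, 249), (206, 241, 249), (208, 242, 246), (210, 243, 246), (212, 235, 246)]
side_f [(198, 238, 248), (200, 235, 248), (202, 240, 248), (204, 240, 248), (206, 241, 249), (208, 241, 246), (210, 243, 246), (212, 243, 246)]
side_last [(198, 237, 247), (200, 238, 248), (202, 235, 248), (204, 234, 248), (206, 241, 248), (208, 241, 246), (210, 243, 246), (212, 243, 246)]
```

```bash
python3 - <<'E'
from h import *
c=load("side");h=np.array([.2265,.974,0]);lat=np.array([.974,-.2265,0]);o=np.array([.523,.0176,0])
for y in(-46,-34,34,46):
    print(y,[(x,z,proj(c,o+h*y/1000+lat*x/1000+[0,0,z/1000]).round(1).tolist()) for x,z in((-24,60),(24,60),(0,41),(-24,12),(24,12))])
ct=load("top")
for y in(-40,40): print("top",y,[proj(ct,o+h*y/1000+lat*x/1000+[0,0,.06]).round(1).tolist() for x in(-24,24)])
print(cv2.cvtColor(c["frame"],cv2.COLOR_RGB2GRAY)[194:230,230:264])
E
```

```text
-46 [(-24, 60, [241.6, 218.6]), (24, 60, [254.8, 214.6]), (0, 41, [248.3, 220.2]), (-24, 12, [242.0, 227.6]), (24, 12, [254.9, 223.6])]
-34 [(-24, 60, [240.3, 216.1]), (24, 60, [253.5, 212.1]), (0, 41, [247.1, 217.7]), (-24, 12, [240.8, 225.1]), (24, 12, [253.7, 221.1])]
34 [(-24, 60, [233.6, 202.5]), (24, 60, [246.4, 198.7]), (0, 41, [240.3, 204.2]), (-24, 12, [234.3, 211.5]), (24, 12, [246.7, 207.8])]
46 [(-24, 60, [232.5, 200.2]), (24, 60, [245.2, 196.5]), (0, 41, [239.1, 201.9]), (-24, 12, [233.2, 209.2]), (24, 12, [245.6, 205.5])]
top -40 [[273.5, 229.9], [276.9, 214.4]]
top 40 [[247.6, 224.2], [251.0, 208.8]]
[[ 98  98  98 ... 102 102 102]
 [ 97  97  97 ... 102 102 102]
 [ 98 104 105 ... 103 102 102]
 ...
 [198 227 230 ... 230 231 232]
 [163 218 230 ... 230 229 231]
 [130 198 227 ... 230 229 231]]
```

Call:
{"name": "apply_moves", "arguments": {
  "delta_pos": [
    [0, 0, 0.2],
    [0, 0, 0.2],
    [0, 0, 0.2],
    [0, 0, 0.2],
    [0, 0, 0]
  ],
  "twist": [0, 0, 0, 0, 0]
}}

```text
t: 20.72
tool_pos: [0.5264, 0.0254, 0.0479]
orientation: [-2.456, -1.959, 0.0]
force: [0.3, -0.0, -1.9]
opening: 0.0334
gripper_force: 3.5
```

```bash
python3 chk.py
```

```text
[-0.15  0.44 -1.9 ] [0.52638899 0.0253298  0.04809946]
[[ 81  83  88  93  97 102 111 112 106 108 125 137 141 140 126]
 [ 86  81  86  91  96 105 124 140 139 126 119 124 136 134 121]
 [ 89  80  83  89 104 130 154 176 175 157 133 116 123 122 116]
 [ 87  80  80  96 130 167 188 194 189 173 148 120 111 114 115]
 [ 81  75  84 119 158 182 196 198 193 180 161 133 114 113 116]
 [ 78  75  92 140 169 182 195 198 193 184 166 144 121 115 115]
 [ 79  77  94 140 165 177 188 190 179 165 148 130 113 112 115]
 [ 81  79  93 135 157 165 168 158 130 103  83  75  80 102 115]
 [ 80  80  91 124 146 142 130 102  69  45  35  35  57  95 113]
 [ 80  80  84 106 131 119  84  51  34  29  29  33  60  99 114]
 [ 79  79  80  92 107  85  50  32  31  33  37  51  76 104 115]
 [ 78  79  79  83  87  70  48  40  41  52  65  80  99 111 116]
 [ 78  79  80  85  87  83  73  70  71  85  99 106 113 116 117]
 [ 83  86  88  93  99 100 102 107 110 115 116 116 118 117 117]]
```

Call:
{"name": "apply_moves", "arguments": {
  "delta_pos": [
    [0, 0, 0.15],
    [0, 0, 0.15],
    [0, 0, 0]
  ],
  "twist": [0, 0, 0]
}}

```text
t: 21.3
tool_pos: [0.5264, 0.0255, 0.0451]
orientation: [-2.456, -1.959, 0.0]
force: [-1.4, 0.8, 0.0]
opening: 0.0337
gripper_force: 3.5
```

```bash
python3 chk.py
```

```text
[-1.82  1.5   0.1 ] [0.52639091 0.02545134 0.04513652]
[[ 81  82  88  92  95 100 109 110 105 109 124 137 142 140 126]
 [ 85  80  84  89  94 103 120 138 137 128 120 124 136 134 122]
 [ 89  80  81  87 102 129 151 174 174 157 134 116 123 122 117]
 [ 87  80  80  94 128 165 185 192 187 172 149 121 111 114 115]
 [ 82  76  83 117 155 179 192 195 191 179 160 134 115 114 116]
 [ 78  74  92 135 161 176 185 191 187 174 153 132 117 115 116]
 [ 79  76  94 135 152 169 177 170 159 140 114 100 103 111 116]
 [ 81  78  92 131 153 162 152 118  93  75  57  53  73 102 114]
 [ 81  79  89 121 143 138 105  63  40  34  30  33  59  98 114]
 [ 79  81  82 103 124 104  63  35  31  30  31  40  68 102 115]
 [ 79  79  79  89 102  80  46  33  33  35  41  58  85 106 114]
 [ 79  79  80  83  91  80  55  45  47  52  67  86 102 112 116]
 [ 83  83  83  88  95  93  77  71  78  86  98 107 114 117 116]
 [ 90  91  93  96 100 103 104 107 112 117 117 117 123 120 117]]
```

Call:
{"name": "apply_moves", "arguments": {
  "delta_pos": [
    [0, 0, 0.1],
    [0, 0, 0],
    [0.3, 0, 0],
    [0.4, 0, 0],
    [0.3, 0, 0],
    [0, 0, 0]
  ],
  "twist": [0, 0, 0, 0, 0, 0],
  "squeeze": 5
}}

```text
t: 22.25
tool_pos: [0.5285, 0.0347, 0.0443]
orientation: [2.455, 1.959, -0.001]
force: [-4.7, -1.8, 4.1]
opening: 0.0336
gripper_force: 5.0
```

```bash
python3 chk.py
```

```text
[-4.26 -2.32  4.16] [0.52857167 0.03471353 0.04430031]
[[ 81  82  87  93 101 120 140 143 136 131 132 130 124 117 115]
 [ 85  81  85 100 127 152 176 179 166 147 125 114 114 114 115]
 [ 89  79  89 125 164 185 194 191 179 159 132 110 110 114 115]
 [ 87  80 100 149 177 190 191 186 174 153 128 111 109 114 116]
 [ 80  82 113 154 174 176 166 155 139 113  97 100 108 115 116]
 [ 78  88 127 155 163 149 114  90  75  57  52  73 100 114 116]
 [ 79  87 120 143 137 103  62  40  33  30  33  57  94 111 115]
 [ 82  82 103 124 104  63  36  30  31  31  39  65  94 109 115]
 [ 81  80  89 102  81  47  32  34  34  40  58  81  98 110 115]
 [ 80  79  82  89  78  55  43  46  51  64  80  95 101 110 115]
 [ 81  81  82  88  89  76  67  73  79  90  97 100 103 111 114]
 [ 85  86  88  94  97  92  90  94  96 100 101 103 107 112 115]
 [ 92  96  95  98  99  98  99 107 110 106 108 109 113 115 116]
 [ 95  99  98  99 101 107 120 143 148 131 118 115 121 122 122]]
```

Call:
{"name": "apply_moves", "arguments": {
  "delta_pos": [
    [0, 0, 0],
    [0, 0, 0],
    [0, 0, 0],
    [0, 0, 0],
    [0, 0, 0]
  ],
  "twist": [0, 0, 0, 0, 0],
  "gripper": 5.5
}}

```text
t: 23.08
tool_pos: [0.5287, 0.0352, 0.0441]
orientation: [2.456, 1.959, 0.0]
force: [0.1, 0.1, -0.2]
opening: 0.0551
gripper_force: 0.0
```

Call:
{"name": "apply_moves", "arguments": {
  "delta_pos": [
    [0, 0, -1],
    [0, 0, -3],
    [0, 0, -4],
    [0, 0, -4],
    [0, 0, -4],
    [0, 0, -2],
    [0, 0, 0]
  ],
  "twist": [0, 0, 0, 0, 0, 0, 0]
}}

```text
t: 23.95
tool_pos: [0.5297, 0.0351, 0.2257]
orientation: [2.454, 1.958, 0.004]
force: [0.0, -0.9, 0.3]
opening: 0.0548
gripper_force: 0.0
```

```bash
python3 chk.py; python3 - <<'E'
from h import *
print(proj(load("top"),[.524,.0175,.065]),proj(load("side"),[.524,.0175,.065]))
from scipy.spatial.transform import Rotation as R
# handle grip, tool y along perpendicular to bar (bar heading 18.8)
import sys; sys.argv=["x"]
import go; go.go((.524,.09,.225),(.518,.3575,.225))
E
```

```text
[ 0.08  0.27 -0.16] [0.52758343 0.0351916  0.22183482]
[[ 84  86  89  95 108 136 161 159 144 132 134 141 145 147 147]
 [ 88  83  87 103 135 167 178 172 157 138 124 130 142 146 146]
 [ 91  82  92 128 166 183 183 177 164 145 124 120 138 145 146]
 [ 90  83 104 152 178 186 183 175 162 142 120 114 132 144 146]
 [ 82  84 116 158 177 179 167 152 135 110  93 101 125 142 146]
 [ 81  91 130 159 166 153 117  91  74  58  53  76 115 139 146]
 [ 82  89 123 146 141 106  64  42  36  34  36  61 105 135 146]
 [ 83  85 106 127 107  67  39  34  34  35  42  68 102 130 144]
 [ 84  82  92 106  84  49  36  36  37  43  60  84 105 129 143]
 [ 82  82  86  92  81  58  46  48  53  67  84  97 108 130 143]
 [ 83  83  84  90  92  78  70  75  81  92  99 103 110 131 143]
 [ 88  89  90  97  99  95  93  98 101 102 104 108 120 137 145]
 [ 95  99  98 100 101 101 108 117 124 115 110 116 135 146 148]
 [ 96 101 100 102 108 120 145 161 166 141 122 123 141 152 155]]
[262.26699222 218.75976596] [243.66226081 206.15538036]
t 24.15 pos_mm [527.58  35.19 221.83] heading 77.16504256712922 z [-0.  0. -1.] open 55.12117329725967 0.0 F [ 0.07 -0.31  0.28]
to [0.52 0.09 0.23] tool cm [ 5.26 -1.57 -0.31]
to [0.52 0.36 0.23] tool cm [25.95 -6.53  0.01]
```

Call:
{"name": "apply_moves", "arguments": {
  "delta_pos": [
    [4.2, -1.1, 0],
    [5.4, -1.4, 0],
    [5.4, -1.4, 0],
    [5.4, -1.4, 0],
    [5.4, -1.4, 0],
    [5.4, -1.4, 0],
    [0, 0, 0],
    [0, 0, 0]
  ],
  "twist": [0, 0, 0, 0, 0, 0, -0.177, -0.177]
}}

```text
t: 25.15
tool_pos: [0.5178, 0.3579, 0.2215]
orientation: [-2.063, -2.368, 0.006]
force: [1.8, -0.5, 0.8]
opening: 0.0551
gripper_force: 0.0
```

Call:
{"name": "apply_moves", "arguments": {
  "delta_pos": [
    [0, 0, 0],
    [0, 0, 0],
    [0, 0, 0],
    [0, 0, 0],
    [0, 0, 0],
    [0, 0, 0],
    [0, 0, 0],
    [0, 0, 0]
  ],
  "twist": [-0.177, -0.177, -0.177, -0.177, -0.177, -0.177, -0.177, -0.177]
}}

```text
t: 26.15
tool_pos: [0.5183, 0.3569, 0.2219]
orientation: [-0.03, -3.139, 0.003]
force: [0.0, 0.8, 0.4]
opening: 0.0551
gripper_force: 0.0
```

Call:
{"name": "apply_moves", "arguments": {
  "delta_pos": [
    [0, 0, 0],
    [0, 0, 0],
    [0, 0, 0]
  ],
  "twist": [-0.177, -0.177, 0]
}}

```text
t: 26.52
tool_pos: [0.5184, 0.3569, 0.2222]
orientation: [0.513, -3.097, 0.002]
force: [0.3, 0.3, 0.2]
opening: 0.0547
gripper_force: 0.0
```

```bash
python3 - <<'E'
from h import *
from plant import robot
for n,y,x in(("top",200,240),("side",190,228)):
    c=robot.read_camera(n); pickle.dump(c,open(n+"_h.pkl","wb"))
    G=cv2.cvtColor(c["frame"],cv2.COLOR_RGB2GRAY)
    print(n); np.set_printoptions(linewidth=250); print(G[206:234,240:292] if n=="top" else G[190:226,226:258])
import go; go.go((.518,.3575,.225),(.518,.3575,.1))
E
```

```text
top
[[250 250 250 ... 185 177 167]
 [250 251 251 ... 243 241 233]
 [250 251 251 ... 248 246 242]
 ...
 [152 152 153 ... 244 245 237]
 [152 152 152 ... 243 242 230]
 [153 153 154 ... 242 236 205]]
side
[[ 92  93  92 ...  78  95 102]
 [ 93  93  94 ...  86  98 103]
 [ 93  93  92 ... 101 104 105]
 ...
 [ 58  75 113 ... 121 136 145]
 [ 58  62  95 ... 135 145 147]
 [ 61  57  85 ... 141 152 153]]
t 26.62 pos_mm [518.58 357.08 222.86] heading -161.3839789353905 z [-0. -0. -1.] open 55.029682245192596 0.0 F [0.06 0.16 0.29]
to [0.52 0.36 0.23] tool cm [ 0.04  0.06 -0.21]
to [0.52 0.36 0.1 ] tool cm [-0.02  0.   12.5 ]
```

```bash
python3 - <<'E'
from h import *
np.set_printoptions(linewidth=250,threshold=10**6)
h=np.array([.2265,.974,0]);lat=np.array([.974,-.2265,0]);o=np.array([.524,.0175,.065])
a,b=load("top"),load("top_h")
ga,gb=[cv2.cvtColor(c["frame"],cv2.COLOR_RGB2GRAY).astype(int) for c in(a,b)]
print("expected corners",[proj(b,o+h*y+lat*x).round(1).tolist() for y in(-.06,.06) for x in(-.017,.017)])
print(gb[204:236:2,236:292:2])
s=load("side_h"); print("side ends centre",[proj(s,o+h*y).round(1).tolist() for y in(-.06,.06)])
gs=cv2.cvtColor(s["frame"],cv2.COLOR_RGB2GRAY).astype(int); print(gs[188:226:2,226:260])
E
```

```text
expected corners [[280.6, 228.5], [282.9, 217.5], [241.6, 220.0], [244.1, 209.1]]
[[248 250 250 250 250 239 208 209 239 246 250 250 250 250 250 249 249 249 249 245 243 217 183 165 125 131 134 134]
 [238 250 250 250 249 206 178 179 180 188 206 206 223 243 249 249 249 250 249 249 249 249 249 248 243 235 198 177]
 [241 245 250 251 249 199 179 174 178 179 179 179 180 182 201 205 222 243 243 245 249 249 249 249 249 249 249 246]
 [243 243 247 251 243 164 160 145 147 174 179 179 179 179 180 179 179 180 180 188 209 239 243 244 249 250 247 185]
 [236 244 244 248 215 191 186 174 162 161 159 167 174 177 179 179 180 178 179 179 179 179 181 186 246 250 248 225]
 [206 241 235 237 214 225 221 214 207 198 190 180 170 164 158 165 170 172 175 177 171 175 177 184 245 250 250 250]
 [158 207 233 241 237 238 239 238 236 230 225 219 210 204 195 186 173 163 155 152 141 151 172 183 246 250 249 249]
 [132 165 222 238 223 223 229 235 241 243 244 244 241 235 229 222 214 206 198 187 176 164 159 161 235 250 250 250]
 [131 131 168 235 196 183 188 199 210 220 229 237 243 247 248 247 245 239 232 225 218 208 199 191 
[... 2814 characters left out ...]
232]
 [138 140 150 190 211 215 212 202 195 190 190 191 191 190 190 187 175 149 137 153 173 186 188 177 161 142 116 100 106 126 141 148 175 221]
 [119 151 186 195 196 207 213 215 211 196 188 190 191 191 188 185 175 153 121 128 149 144 110  67  46  40  37  40  62 105 134 144 147 176]
 [ 84 124 140 139 139 170 202 214 214 210 199 191 190 191 187 174 164 140 103  96 107  85  52  40  39  40  45  62  85 106 129 143 146 148]
 [ 61  91 128 141 163 212 223 222 221 219 213 197 189 191 186 163 148 140 120 104 100  96  82  74  77  82  93 100 102 111 130 143 147 147]
 [ 58  62  95 141 186 224 231 231 230 229 225 218 199 191 185 161 127 109 104 105 107 111 111 117 128 128 115 110 116 135 145 147 147 149]]
```

The tube's ends sit at about columns 244 and 283 in top, against the expected 243 and 282. So it is level, seated and within about 4 mm of centre. Now the handle.

Call:
{"name": "apply_moves", "arguments": {
  "delta_pos": [
    [0, 0, 2],
    [0, 0, 3.5],
    [0, 0, 3.5],
    [0, 0, 2],
    [0, 0, 1.2],
    [0, 0, 0],
    [0, 0, 0]
  ],
  "twist": [0, 0, 0, 0, 0, 0, 0]
}}

```text
t: 27.5
tool_pos: [0.5199, 0.3579, 0.1036]
orientation: [-0.514, 3.097, 0.001]
force: [0.4, 0.5, -0.5]
opening: 0.0552
gripper_force: 0.0
```

Call:
{"name": "apply_moves", "arguments": {
  "delta_pos": [
    [0, 0, 0],
    [0, 0, 0],
    [0, 0, 0],
    [0, 0, 0],
    [0, 0, 0],
    [0, 0, 0]
  ],
  "twist": [0, 0, 0, 0, 0, 0],
  "gripper": 0.8,
  "squeeze": 15
}}

```text
t: 28.25
tool_pos: [0.5192, 0.357, 0.1022]
orientation: [0.514, -3.099, 0.001]
force: [0.4, -2.6, 2.2]
opening: 0.0151
gripper_force: 15.0
```

Call:
{"name": "apply_moves", "arguments": {
  "delta_pos": [
    [0, 0, 0],
    [0, 0, 0],
    [0, 0, 0],
    [0, 0, 0],
    [0, 0, 0],
    [0, 0, 0],
    [0, 0, 0],
    [0, 0, 0]
  ],
  "twist": [0, 0.15, 0.15, 0.15, 0.15, 0.15, 0.15, 0.13],
  "squeeze": 40
}}

```text
t: 29.25
tool_pos: [0.5193, 0.3577, 0.1022]
orientation: [1.085, 2.948, 0.002]
force: [2.2, 0.1, -1.3]
opening: 0.0147
gripper_force: 40.0
```

```bash
python3 go.py; python3 -c "
from plant import robot;s=robot.read_state();print(s['wrist_torque'],s['q'])"
```

```text
t 29.25 pos_mm [519.32 357.74 102.2 ] heading 139.6018694953723 z [ 0.  0. -1.] open 14.662982654396536 40.023969411849976 F [ 2.2   0.11 -1.28]
[-0.05978636 -0.38614159  0.17808925] [ 5.21792474e-01  3.14757976e-01  1.54045722e+00  2.42206297e-04
  1.28531407e+00 -3.43991626e-01]
```

Call:
{"name": "apply_moves", "arguments": {
  "delta_pos": [
    [0, 0, 0],
    [0, 0, 0],
    [0, 0, 0],
    [0, 0, 0],
    [0, 0, 0],
    [0, 0, 0]
  ],
  "twist": [0.04, 0.04, 0, 0, 0, 0]
}}

```text
t: 30.0
tool_pos: [0.5193, 0.3577, 0.1022]
orientation: [1.195, 2.905, 0.001]
force: [4.9, 2.8, -2.7]
opening: 0.0152
gripper_force: 41.3
```

```bash
python3 go.py; python3 -c "
from plant import robot;s=robot.read_state();print(s['wrist_torque'],s['q'])"
```

```text
t 30.0 pos_mm [519.29 357.7  102.19] heading 135.28796429472683 z [ 0.  0. -1.] open 15.185881431949044 41.25159502029419 F [ 4.86  2.78 -2.65]
[ 0.41296775 -0.87890462  0.90528999] [ 5.21760628e-01  3.14745100e-01  1.54049118e+00  2.52190159e-04
  1.28541387e+00 -2.68734353e-01]
```

Call:
{"name": "apply_moves", "arguments": {
  "delta_pos": [
    [0, 0, 0],
    [0, 0, 0],
    [0, 0, 0],
    [0, 0, 0],
    [0, 0, 0],
    [0, 0, 0],
    [0, 0, 0],
    [0, 0, 0]
  ],
  "twist": [0, -0.16, -0.16, -0.16, -0.16, -0.16, -0.16, -0.14]
}}

```text
t: 31.0
tool_pos: [0.5191, 0.3569, 0.1022]
orientation: [0.505, -3.1, 0.001]
force: [2.5, -1.0, -0.6]
opening: 0.0146
gripper_force: 40.0
```

Call:
{"name": "apply_moves", "arguments": {
  "delta_pos": [
    [0, 0, 0],
    [0, 0, 0],
    [0, 0, 0],
    [0, 0, 0],
    [0, 0, 0]
  ],
  "twist": [0, 0, 0, 0, 0],
  "gripper": 6
}}

```text
t: 31.62
tool_pos: [0.519, 0.3574, 0.1021]
orientation: [0.499, -3.102, 0.0]
force: [-0.2, -0.2, 0.0]
opening: 0.0584
gripper_force: 0.0
```

Call:
{"name": "apply_moves", "arguments": {
  "delta_pos": [
    [0, 0, -2],
    [0, 0, -4],
    [0, 0, -4],
    [0, 0, -3],
    [5, 0, 0],
    [5, 0, 0],
    [5, 0, 0],
    [0, 0, 0]
  ],
  "twist": [0, 0, 0, 0, 0, 0, 0, 0]
}}

```text
t: 32.62
tool_pos: [0.374, 0.3096, 0.2331]
orientation: [-0.501, 3.101, 0.001]
force: [0.2, -0.3, -0.7]
opening: 0.0597
gripper_force: 0.0
```

```bash
python3 - <<'E'
from h import *
from plant import robot
for n in("top","side"):
    c=robot.read_camera(n); b=load(n+"_h"); a=load(n)
    g=lambda q:cv2.cvtColor(q["frame"],cv2.COLOR_RGB2GRAY).astype(int)
    d=np.abs(g(c)-g(b)); 
    print(n,"tube diff max",(d[206:234,240:290] if n=="top" else d[200:226,236:258]).max())
    e=np.abs(g(c)-g(a)); print("switch diff vs start",(e[203:242,131:168].mean(),e[203:242,131:168].max()) if n=="top" else (e[140:168,180:212].mean()))
s=robot.read_state();print(s["t"],s["tool_pos"],s["force"],s["opening"])
E
```

```text
top tube diff max 97
switch diff vs start (np.float64(38.14275814275814), np.int64(142))
side tube diff max 10
switch diff vs start 22.965401785714285
32.725 [0.37697004 0.31064036 0.23398883] [0.62907359 0.33277776 0.72970784] 0.05988258611459243
```

```bash
python3 -c "
from plant import robot;print(robot.close_job())"
```

```text
the job is handed in; nothing more can be done
None
```

The tube lies level in both V supports, about 4 mm off centre. The marker handle was then turned to its stop, held for about 0.6 s and turned back to rest before I let go, and the job was handed in after about 33 s; I did not measure the handle's final angle, and no verdict came back.

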